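Shut off, blank and reopen an air manifold

TASK

First push the air manifold's supply lever right over to off. Then lift every blanking plug that hangs on the rack off its hook and screw each into a port of its own in the manifold: set it in the port, turn it backwards until it drops into the thread start, then screw it in clockwise until its flange is fully home on the face (any plug to any port; ports left over close themselves). Only when all the plugs are home, push the supply lever right back to on. Do not knock over the solvent bottle.

Things in the scene. Friction and masses are not known exactly. Their poses are not given: they have to be found in the camera images.
- manifold: aluminium air manifold, loose on the bench on rubber feet, 4 kg, 66 mm wide (x), 208 mm long (y), flat top face 39 mm above the bench, three ports in a row along y, 70 mm apart. Origin under its centre at bench height, z up. A foot at its +y end carries the supply lever; a brass inlet stub stands out 28 mm at its -y end. Heavy enough to stay put while plugs are screwed in
- port_1 (a point): centre of the mouth of a threaded port in the top face; axes as the manifold's. All ports are alike: bore for the shank 23.4 mm; right-hand two-start thread, 5 mm advance per rad; two thread starts, open windows 60 degrees wide centred on the point's +y and -y, the only places where a plug's lugs can drop in
- port_2 (a point): mouth of the next port. Beside the windows the lugs lie on the thread's top, flange 6 to 15 mm clear of the face, shank already guiding the plug upright. Clockwise from there they meet a blunt stop; turned anticlockwise (seen from above) they climb for at most 1.9 rad, then drop into a window, flange 5 mm clear; more anticlockwise turning meets a stop
- port_3 (a point): mouth of the third port. With the lugs dropped in, clockwise turning draws the plug down: counted from lugs in the middle of the windows, the flange lies on the face after about 1.55 rad and the thread binds at about 1.9 rad. No force is needed beyond a light push down; the thread does not unscrew by itself
- plug_rack: plywood rack fixed to the bench: panel 240 mm wide (y), 12 mm thick, 140 mm high; origin at bench height under the middle of its front face. Three hooks of 8 mm bar stand out 66 mm to its -x at y = -85, 0, 85 mm, top of the bar 120 mm high, ends turned up to 134 mm. A plug is free once raised 17 mm (27 mm at most) and drawn 45 mm along the rack's -x
- plug_a: steel blanking plug, 74 mm tall, 0.15 kg. Origin: centre of the sealing face, the underside of its round flange (48 mm wide, 5 mm thick); z up, out of the handle. At the start it hangs by its handle on a hook, the hook along its x. All plugs are alike, and a half turn about z gives the same plug; one may be absent
- plug_b: another plug. Handle of a plug: a rectangular stirrup above the flange, z = 5 to 49 mm, 36 mm wide along y, 14 mm deep along x, with a window 24 mm wide that opens along x between z = 5 and 43 mm; the flat outer faces of its uprights at y = -18 and 18 mm are the grips
- plug_c: another plug. Below the flange of a plug: a shank of 20.8 mm diameter down to z = -25 mm, its last 5 mm tapered to 14 mm; two thread lugs, the ends of a 5 mm round pin along the plug's y at z = -13.5 mm, reach 17.5 mm out to either side
- supply_lever (a joint): supply lever of the manifold: 0 leaning to the manifold's -x (off), 1.0 rad leaning to its +x (on); halfway it stands upright. It starts on, stays where it is left and moves at about 1 N. Pivot at (0, 141, 34) mm in the manifold's frame, axis along the manifold's y
- supply_lever_tip (a point): centre of the black 26 mm ball at the end of the supply lever, 65 mm from the pivot; the bar below the ball is 10 mm thick
- solvent_bottle: bystander: upright plastic bottle with a red cap, 70 mm wide, 235 mm tall; origin at its underside, z up

How it is judged:
By the outcome, as a careful person would: the job done as asked, in the order asked, and still so for the second after the job is handed in, with the robot touching nothing.
Of plug_a, plug_b, plug_c only 2 to 3 are there at a start; the rules pass over those that are not, and their reading is None.
At some moment in a run one of manifold, cork_block may be knocked a few centimetres aside while the robot is not near it.
It also fails if it takes over 210 s, if anything falls off the work surface, if the arm or the gripper's body presses on something with over 40 N, if the wrist force passes 120 N, or if a joint passes its speed limit or range.

ROBOT

A 6-joint arm with a two-finger parallel gripper is mounted at the origin on a cart in front of the work surface, level with it; the furniture and walls round the work are solid. World frame = base frame: x ahead of the robot, y to its left, z up, the work surface at z = 0. Lengths are in m, angles in rad, forces in N, time in s.
With the tool pointing down it reaches from about 0.275 to 1 m from the base axis. Payload 8.4 kg.
Tool frame: the origin (TCP) lies on the centre line of the jaws, within the pads' length; the fingertips stand 17 mm ahead of it and the grasp point (between the pads) lies 2 mm behind it (bot.tcp_to_tips is the z of the fingertips in the tool frame, in m); z points along the fingers, y is the line along which they close (so a half turn about z gives the same grasp; the last joint's range is limited). The gripper opens to 85 mm and grips with 20 to 120 N. Pads are 22 mm wide; open, the fingers measure 114 mm over their backs; the gripper's body (76 mm by 85 mm) begins 54 mm behind the grasp point. The pads swing forward as they close: fully open they stand 13 mm farther back than shut.
Start: joints at [1.219, 0.353, 1.633, -0, 1.155, -0.002], TCP at [0.214, 0.587, 0.248] pointing down, gripper open.
Joint ranges: [-2.63, 2.63], [-0.92, 2.1], [0.06, 2.66], [-1.3, 4.44], [0, 2.69], [-3.02, 3.02]. Speed limits (rad/s): [2.22, 2.22, 2.79, 3.14, 3.14, 3.14].

INTERFACE

Orientations are given as a unit quaternion [x, y, z, w].
In Python, from workcell import bot, hand, kinematics, get_obs, vision, hand_in gives the robot as it stands. The module is installed in compiled form; this text tells all that it offers. Calls block until the motion is done:
- bot.reach(position, orientation): joint-space move of the TCP to a pose.
- bot.servo_line(position, ori=None, velocity=0.15): straight line of the TCP; ori=None keeps the orientation; velocity is the mean speed in m/s.
- bot.goto_joints(angles): joint-space move.
- hand.move_gripper(opening, strength=None): finger opening in m; strength is the grip in N (None keeps the last); returns when the fingers have stopped.
- bot.dwell(seconds).
- kinematics.solve_ik(position, orientation): joint angles nearest the present ones, or None.
- get_obs(): the state.
- vision.read_camera(name): name is "side" or "top" or "wrist"; returns a dict with "frame" (480x640x3 uint8, red, green, blue), "intrinsics" (3x3 intrinsics, pixels), "view" (4x4, takes a point from world to camera coordinates). Camera axes: x right, y down, z forward; pixel columns grow to the right and rows downward; lengths in m; the calibration is good to about 2 mm. A picture is of the moment at which its call begins. There is no depth.
A pose or a line that the arm cannot do raises bot.IKError and nothing moves.
- hand_in(): hands the job in; it is judged then, once.
The state is a dict: "time_s": time; "joint_pos": joint angles; "joint_vel": joint speeds; "joint_efforts": joint torques, N m; "position": TCP position; "orientation": TCP orientation; "wrist_force": force on the tool from outside, world axes, zero at the start; "ft_torque": the same for the moment, N m; "gripper_width": finger opening in m; "grip_force": force on a finger pad.
Only numpy, scipy, OpenCV 4.12 (cv2) and the standard library are available. Lean on these libraries where they do the work, as an engineer would, in place of code of your own. Each camera call takes 0.05 s, during which the arm holds its last target. There are 200 camera calls.

## Working session

There is one attempt and no reset: what is moved stays moved. The work goes in short steps, each a Python script; the robot and the scene stay as the last script left them, time stands still between calls to the robot, and variables do not carry over. Pictures are saved under pics/ and viewed, at most 14 in all, crops included, and the job is handed in when it is done.

```bash
mkdir -p pics; cat > h.py <<'E'
import numpy as np, cv2
from workcell import bot, hand, kinematics, get_obs, vision, hand_in
def snap(n,fn):
    c=vision.read_camera(n); cv2.imwrite('pics/'+fn+'.png',c['frame'][:,:,::-1])
    np.savez('pics/'+fn+'.npz',K=c['intrinsics'],V=c['view']); return c
def proj(c,P):
    P=np.atleast_2d(P); q=(c['V'][:3,:3]@P.T).T+c['V'][:3,3]; u=(c['K']@q.T).T; return u[:,:2]/u[:,2:]
def ray(c,uv):
    R=c['V'][:3,:3];t=c['V'][:3,3]; d=R.T@np.linalg.solve(c['K'],[uv[0],uv[1],1]); return -R.T@t,d
def onz(c,uv,z):
    o,d=ray(c,uv); return o+d*(z-o[2])/d[2]
def tri(*obs):
    A=0;b=0
    for c,uv in obs:
        o,d=ray(c,uv);d=d/np.linalg.norm(d);M=np.eye(3)-np.outer(d,d);A=A+M;b=b+M@o
    return np.linalg.solve(A,b)
def load(fn): return dict(np.load('pics/'+fn+'.npz'))
E
python3 - <<'E'
from h import *
for n in ['side','top','wrist']:
    c=snap(n,n+'0'); V=c['view']; print(n,c['intrinsics'].tolist(),(-V[:3,:3].T@V[:3,3]).round(3), V[:3,:3].round(2).tolist())
print(get_obs())
E
```

```text
side [[467.17689727025373, 0.0, 319.07230844002106], [0.0, 467.17689727025373, 251.6164968454737], [0.0, 0.0, 1.0]] [ 0.491 -0.167  0.836] [[1.0, -0.04, 0.01], [-0.03, -0.84, -0.54], [0.03, 0.54, -0.84]]
top [[574.8403579751916, 0.0, 321.63995071036425], [0.0, 574.8403579751916, 237.91979923988666], [0.0, 0.0, 1.0]] [0.402 0.31  1.232] [[0.02, -1.0, 0.02], [-1.0, -0.02, -0.09], [0.09, -0.02, -1.0]]
wrist [[376.87197523521485, 0.0, 319.1095998935502], [0.0, 376.87197523521485, 245.19535766392048], [0.0, 0.0, 1.0]] [0.152 0.61  0.373] [[0.34, 0.94, -0.0], [0.91, -0.33, 0.27], [0.25, -0.09, -0.96]]
{'time_s': 0.15, 'joint_pos': array([ 1.21861627e+00,  3.53477946e-01,  1.63392805e+00,  3.20599402e-06,
        1.15522306e+00, -2.44350637e-03]), 'joint_vel': array([-0.00060356, -0.00184406, -0.00107423, -0.00037248, -0.00087265,
       -0.00080371]), 'joint_efforts': array([-2.72605603e-04, -6.05633140e+01, -3.42336702e+01, -1.95172806e-04,
        6.09884519e-03, -3.04564242e-05]), 'position': array([0.21406629, 0.58684302, 0.24775617]), 'orientation': array([ 1.73979037e-01,  9.84749220e-01, -5.09821084e-04, -9.28462759e-05]), 'wrist_force': array([-0.25423751, -0.22134268,  0.90327154]), 'ft_torque': array([ 0.04973876, -0.01552977,  0.02217472]), 'grip_force': 0.0, 'gripper_width': 0.0853027161280257}
```

View pics/top0.png

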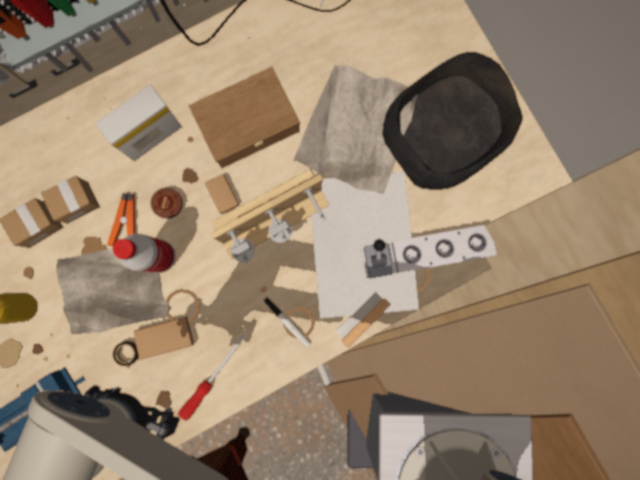

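View pics/side0.png

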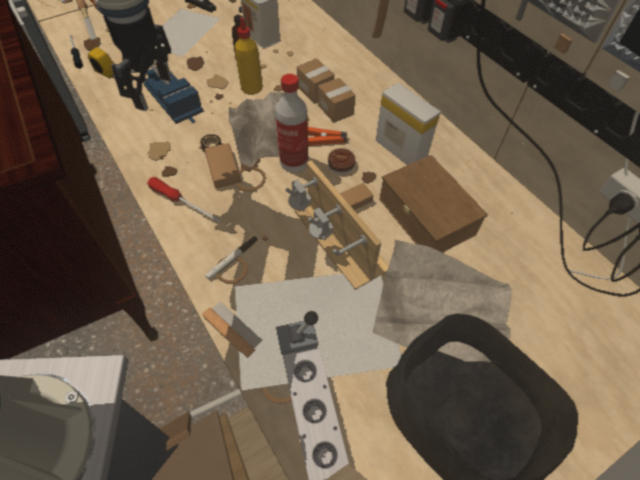

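The top view shows two plugs on the rack, at (240,247) and (280,232); the third hook, (318,208), is empty. The ports are at (411,254), (444,247) and (478,241), with the lever ball at (379,245) and the bottle cap at (123,248). I'll triangulate roughly with the side view: ports (305,371), (314,411), (324,455); ball (311,318); hook ends near (300,190), (320,220), (340,252).

```bash
python3 - <<'E'
from h import *
t=load('top0');s=load('side0')
for a,b in [((411,254),(305,371)),((444,247),(314,411)),((478,241),(324,455)),((379,245),(311,318)),((123,248),(289,82))]: print(tri((t,a),(s,b)).round(3),onz(t,a,.039).round(3))
for a in [(240,247),(280,232)]: print('plug',onz(t,a,.12).round(3))
for a in [(215,232),(322,180)]: print('panel',onz(t,a,.14).round(3))
yaw=0.19
# candidate view: test IK at tool yaw options
from scipy.spatial.transform import Rotation as R
def q(y): return (R.from_euler('z',y)*R.from_euler('x',np.pi)).as_quat()
for n,p in [('man',(0.36,0.06,.3)),('rack',(0.36,.42,.33))]:
  for y in np.arange(-3.14,3.14,.39):
    j=kinematics.solve_ik(p,q(y)); print(n,round(y,2),None if j is None else np.round(j,2))
E
```

```text
[0.485 0.102 0.034] [0.485 0.103 0.039]
[0.499 0.033 0.036] [0.501 0.034 0.039]
[ 0.513 -0.037  0.042] [ 0.515 -0.038  0.039]
[0.498 0.176 0.092] [0.503 0.17  0.039]
[0.472 0.639 0.225] [0.488 0.7   0.039]
plug [0.488 0.449 0.12 ]
plug [0.518 0.372 0.12 ]
panel [0.514 0.495 0.14 ]
panel [0.618 0.292 0.14 ]
man -3.14 [ 0.16 -0.13  2.07  0.    1.21 -1.41]
man -2.75 [ 0.16 -0.13  2.07  0.    1.21 -1.8 ]
man -2.36 [ 0.16 -0.13  2.07  0.    1.21 -2.19]
man -1.97 [ 0.16 -0.13  2.07  0.    1.21 -2.58]
man -1.58 [ 0.16 -0.13  2.07  0.    1.21 -2.97]
man -1.19 [ 0.16 -0.13  2.07 -0.    1.21  2.92]
man -0.8 [ 0.16 -0.13  2.07 -0.    1.21  2.53]
man -0.41 [ 0.16 -0.13  2.07 -0.    1.21  2.14]
man -0.02 [ 0.16 -0.13  2.07 -0.    1.21  1.75]
man 0.37 [ 0.16 -0.13  2.07 -0.    1.21  1.36]
man 0.76 [ 0.16 -0.13  2.07 -0.    1.21  0.97]
man 1.15 [ 0.16 -0.13  2.07 -0.    1.21  0.58]
man 1.54 [ 0.16 -0.13  2.07 -0.    1.21  0.19]
man 1.93 [ 0.16 -0.13  2.07  0.    1.21 -0.2 ]
man 2.32 [ 0.16 -0.13  2.07  0.    1.21 -0.59]
man 2.71 [ 0.16 -0.13  2.07  0.    1.21 -0.98]
man 3.1 [ 0.16 -0.13  2.07  0.    1.21 -1.37]
rack -3.14 [ 0.86  0.17  1.69  0.    1.28 -0.71]
rack -2.75 [ 0.86  0.17  1.69  0.    1.28 -1.1 ]
rack -2.36 [ 0.86  0.17  1.69  0.    1.28 -1.49]
rack -1.97 [ 0.86  0.17  1.69  0.    1.28 -1.88]
rack -1.58 [ 0.86  0.17  1.69  0.    1.28 -2.27]
rack -1.19 [ 0.86  0.17  1.69  0.    1.28 -2.66]
rack -0.8 None
rack -0.41 [ 0.86  0.17  1.69 -0.    1.28  2.84]
rack -0.02 [ 0.86  0.17  1.69 -0.    1.28  2.45]
rack 0.37 [ 0.86  0.17  1.69 -0.    1.28  2.06]
rack 0.76 [ 0.86  0.17  1.69 -0.    1.28  1.67]
rack 1.15 [ 0.86  0.17  1.69 -0.    1.28  1.28]
rack 1.54 [ 0.86  0.17  1.69 -0.    1.28  0.89]
rack 1.93 [ 0.86  0.17  1.69 -0.    1.28  0.5 ]
rack 2.32 [ 0.86  0.17  1.69 -0.    1.28  0.11]
rack 2.71 [ 0.86  0.17  1.69  0.    1.28 -0.28]
rack 3.1 [ 0.86  0.17  1.69  0.    1.28 -0.67]
```

```bash
cat >> h.py <<'E'
from scipy.spatial.transform import Rotation as R
def q(y): return (R.from_euler('z',y)*R.from_euler('x',np.pi)).as_quat()
def rot2(y): return np.array([[np.cos(y),-np.sin(y)],[np.sin(y),np.cos(y)]])
E
python3 - <<'E'
from h import *
for fn,p,y in [('r1',(.42,.38,.27),2.7),('r2',(.50,.36,.27),2.7),('m1',(.47,.06,.22),2.7),('m2',(.50,.11,.22),2.7)]:
    bot.reach(p,q(y)); bot.dwell(.2); snap('wrist',fn)
o=get_obs(); print(o['time_s'],o['position'],o['wrist_force'])
a=[cv2.imread(f'pics/{f}.png') for f in ['r1','r2','m1','m2']]
cv2.imwrite('pics/r.png',cv2.resize(np.hstack(a[:2]),(800,300)))
E
```

```text
4.2083 [0.49953322 0.10945917 0.21994529] [0.61952186 0.48661272 0.35785989]
```

View pics/r1.png

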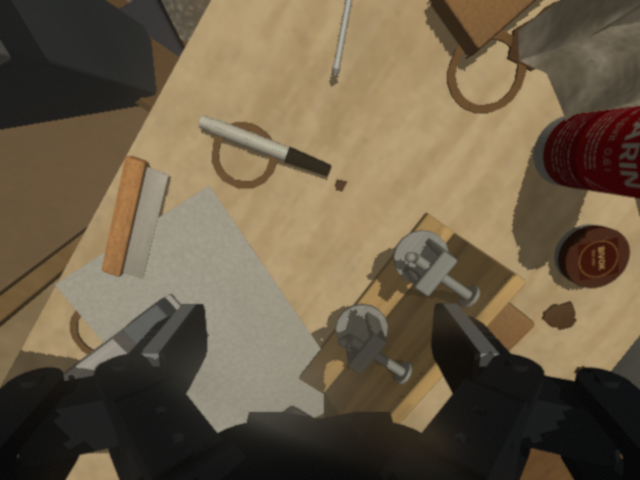

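View pics/m1.png

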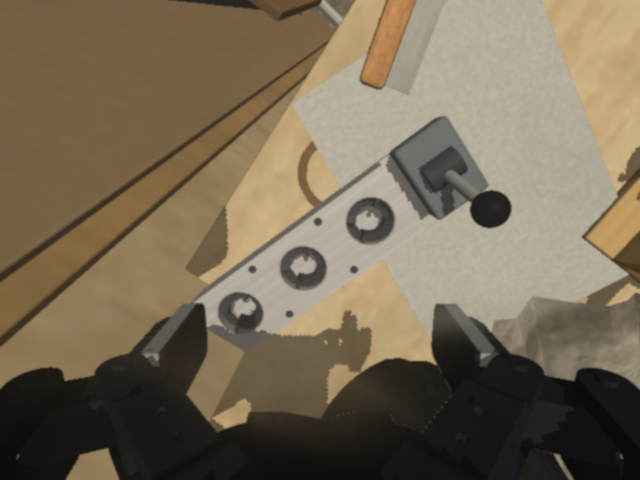

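In r1 the two plugs hang with flanges at about (420,256) and (362,330), the hooks running to the upper left and the third hook hidden by the gripper. In m1 the ports are at about (370,220), (303,267) and (240,311), the ball at (491,209) leaning to on. Next I'll fit the manifold and zoom on the plugs.

```bash
cat >> h.py <<'E'
from scipy.optimize import least_squares
def fitman(cam,ports,ball=None):
    # ports: pixel list for manifold y=+70,0,-70
    P=np.array([[0,.07,.039],[0,0,.039],[0,-.07,.039]])
    def w(s): return np.c_[(rot2(s[2])@P[:,:2].T).T+s[:2],P[:,2]]
    r=least_squares(lambda s:(proj(cam,w(s))-ports).ravel(),[.5,.03,.2]); return r.x,r.fun
E
python3 - <<'E'
from h import *
m1=load('m1');s,e=fitman(m1,np.array([(370,220),(303,267),(240,311)],float));print(s,e.round(1))
img=cv2.imread('pics/m2.png');m2=load('m2')
a=np.linspace(0,2*np.pi,40)
for fn in ['m1','m2']:
    c=load(fn);img=cv2.imread(f'pics/{fn}.png')
    for y in (.07,0,-.07):
        P=np.c_[.0117*np.cos(a),y+.0117*np.sin(a)]@rot2(s[2]).T+s[:2]
        for u in proj(c,np.c_[P,0*a+.039]): cv2.circle(img,tuple(int(round(v)) for v in u),0,(0,0,255),-1)
    C=np.array([(-.033,-.104),(.033,-.104),(.033,.104),(-.033,.104)])@rot2(s[2]).T+s[:2]
    cv2.polylines(img,[np.round(proj(c,np.c_[C,[.039]*4])).astype(int)],True,(0,255,0),1)
    o=proj(c,[*(s[:2]),.039])[0].astype(int); x0=max(0,min(o[0]-120,440));y0=max(0,min(o[1]-110,260))
    cv2.imwrite(f'pics/c_{fn}.png',cv2.resize(img[y0:y0+200,x0:x0+200],(400,400),interpolation=cv2.INTER_CUBIC)); print(fn,x0,y0)
cv2.imwrite('pics/cm.png',np.hstack([cv2.imread('pics/c_m1.png'),cv2.imread('pics/c_m2.png')]))
r1=cv2.imread('pics/r1.png')[210:400,320:510];r2=cv2.imread('pics/r2.png')
u=proj(load('r2'),[.5,.41,.1])[0].astype(int);x0,y0=max(0,u[0]-95),max(0,u[1]-95);print('r2',x0,y0)
r2=r2[y0:y0+190,x0:x0+190]
cv2.imwrite('pics/cr.png',np.hstack([cv2.resize(k,(400,400),interpolation=cv2.INTER_CUBIC) for k in (r1,r2)]))
E
```

```text
[0.49846083 0.03279665 0.19054527] [ 0.5 -0.3 -0.2  0.1 -0.4  0.4]
m1 182 157
m2 116 151
r2 281 107
```

View pics/cm.png

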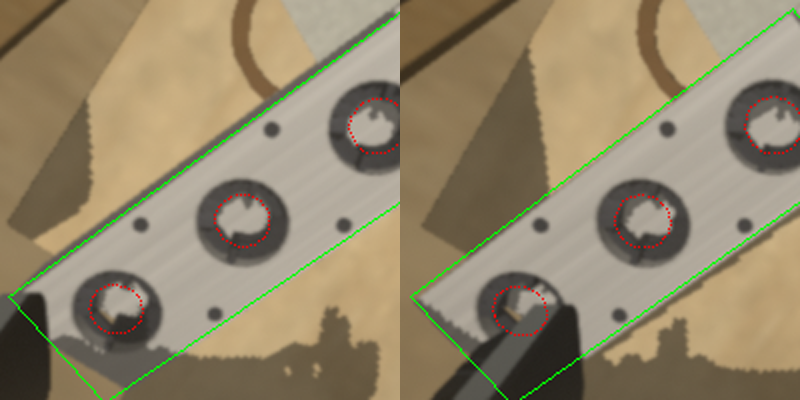

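View pics/cr.png

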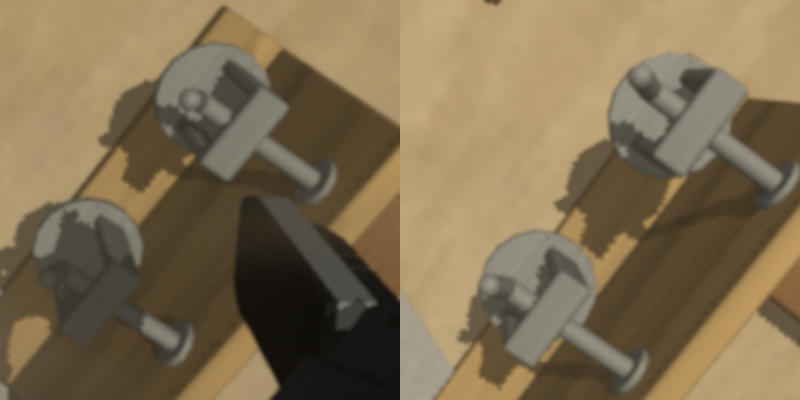

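The red port circles sit centred in the rings in both views, so the manifold fit is good. Crops show both handles' top bars (plug A centre (246,132) left crop, (301,122) right; plug B (98,303), (148,317)) with their corners clear.

```bash
python3 - <<'E'
from h import *
r1,r2=load('r1'),load('r2');k=190/400
A1=[(268,85),(289,106),(228,181),(201,155)];A2=[(322,68),(347,88),(282,177),(255,155)]
B1=[(113,262),(138,285),(85,343),(58,322)];B2=[(165,268),(190,290),(131,366),(105,345)]
for n,a,b in [('A',A1,A2),('B',B1,B2)]:
    X=np.array([tri((r1,(320+k*u[0],210+k*u[1])),(r2,(281+k*v[0],107+k*v[1]))) for u,v in zip(a,b)])
    print(n,X.round(4).tolist(),X.mean(0).round(4)); d=X[0]+X[1]-X[2]-X[3]; print('yaw of y axis',np.arctan2(-d[0],d[1]).round(3))
    Z=np.array([onz(r2,(281+k*v[0],107+k*v[1]),.126) for v in b]);Y=np.array([onz(r1,(320+k*v[0],210+k*v[1]),.126) for v in a])
    for M in (Y,Z):
        d=M[0]+M[1]-M[2]-M[3]; print(M.mean(0).round(4),np.arctan2(-d[0],d[1]).round(3),np.linalg.norm(d)/2)
# hook tips and roots
for n,a,b in [('tipA',(192,98),(241,77)),('rootA',(318,178),(372,187)),('rootB',(176,342),(226,372))]:
    print(n,tri((r1,(320+k*a[0],210+k*a[1])),(r2,(281+k*b[0],107+k*b[1]))).round(4))
t=load('top0')
for a in [(215,232),(322,180)]: print('panel',onz(t,a,.14).round(3))
E
```

```text
A [[0.4722, 0.4629, 0.1217], [0.481, 0.4665, 0.1262], [0.4995, 0.4367, 0.1247], [0.4904, 0.4325, 0.1149]] [0.4858 0.4496 0.1219]
yaw of y axis 0.547
[0.4839 0.4494 0.126 ] 0.486 0.0344583375210995
[0.485  0.4487 0.126 ] 0.524 0.03487491256575649
B [[0.5106, 0.3869, 0.1274], [0.5199, 0.3918, 0.1332], [0.5404, 0.3618, 0.1231], [0.5305, 0.3556, 0.1183]] [0.5253 0.374  0.1255]
yaw of y axis 0.584
[0.5248 0.3739 0.126 ] 0.468 0.032190365165730345
[0.5252 0.3748 0.126 ] 0.505 0.035063822235730506
tipA [0.4628 0.4361 0.1281]
rootA [0.5205 0.4688 0.1096]
rootB [0.5616 0.3931 0.1141]
panel [0.514 0.495 0.14 ]
panel [0.618 0.292 0.14 ]
```

```bash
cat >> h.py <<'E'
def mpt(s,x,y,z): return np.r_[rot2(s[2])@[x,y]+s[:2],z]
def frc(): return get_obs()['wrist_force']
def push_lever(s,off=True):
    g=1 if off else -1; yy=s[2]+np.pi
    hand.move_gripper(0.0,20)
    bot.reach(mpt(s,g*.078,.141,.2),q(yy)); bot.servo_line(mpt(s,g*.078,.141,.092),velocity=.15)
    f0=frc(); ax=np.r_[rot2(s[2])@[1,0],0]; fmax=[]
    for x in np.arange(.074,-.030,-.003):
        bot.servo_line(mpt(s,g*x,.141,.092),velocity=.06); f=(frc()-f0)@ax*g; fmax.append(round(f,1))
        if x<.01 and f>9: break
    print('end x',x,get_obs()['position'],fmax)
    p=mpt(s,g*(x+.012),.141,.092); bot.servo_line(p); p[2]=.22; bot.servo_line(p,velocity=.2)
E
python3 - <<'E'
from h import *
s=np.array([.49846,.0328,.1905]); np.save('s.npy',s)
print(proj(load('m1'),mpt(s,.0312,.141,.091)))
push_lever(s); bot.reach(mpt(s,-.03,.02,.24),q(2.7)); bot.dwell(.15); snap('wrist','m3'); print(get_obs()['time_s'])
E
```

```text
[[492.27874202 210.80685133]]
end x -0.013000000000000081 [0.46191668 0.16967238 0.09272083] [np.float64(-0.1), np.float64(-0.2), np.float64(-0.5), np.float64(-0.1), np.float64(0.9), np.float64(1.7), np.float64(0.2), np.float64(0.6), np.float64(0.9), np.float64(1.3), np.float64(0.1), np.float64(0.8), np.float64(-0.8), np.float64(0.5), np.float64(0.7), np.float64(0.4), np.float64(0.6), np.float64(0.1), np.float64(-0.5), np.float64(-0.3), np.float64(0.2), np.float64(0.8), np.float64(-0.5), np.float64(0.7), np.float64(0.0), np.float64(0.0), np.float64(-0.7), np.float64(-0.4), np.float64(6.8), np.float64(10.6)]
15.7167
```

View pics/m3.png

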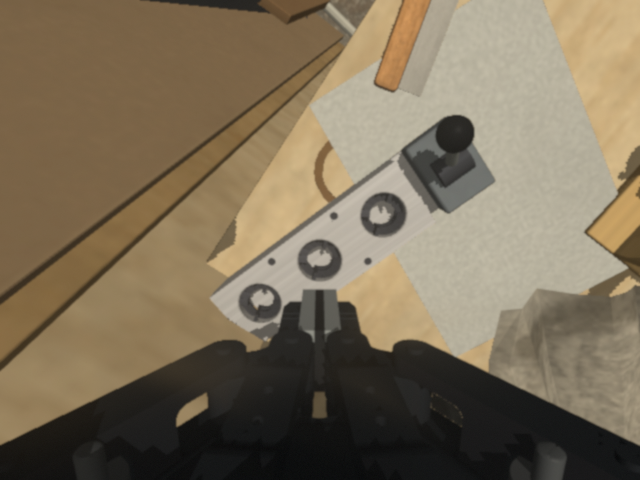

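The lever is over to off: the ball at (455,133) leans to -x, and the manifold hasn't moved noticeably. Next I'll take a reference picture from a look pose and fetch plug A.

```bash
cat >> h.py <<'E'
LOOK=((.575,.025,.27),2.7)
def look(fn):
    bot.reach(LOOK[0],q(LOOK[1])); bot.dwell(.2); return snap('wrist',fn)
RY=.498
def pick(c):
    ex=np.r_[rot2(RY)@[1,0],0]; c=np.r_[c,0.]; yy=RY+np.pi
    hand.move_gripper(.06)
    bot.reach(c+[0,0,.22],q(yy)); bot.servo_line(c+[0,0,.105],velocity=.12); f0=frc(); 
    hand.move_gripper(0.0,70); bot.dwell(.1); o=get_obs(); print('w',o['gripper_width'],o['grip_force'],o['position'],o['wrist_force']-f0)
    bot.servo_line(c+[0,0,.127],velocity=.08); print('lift',frc()-f0)
    bot.servo_line(c-ex*.056+[0,0,.127],velocity=.1); print('out',frc()-f0)
    bot.servo_line(c-ex*.07+[0,0,.24],velocity=.2)
E
python3 - <<'E'
from h import *
s=np.load('s.npy'); print(proj(load('m3'),mpt(s,-.0312,.141,.091)))
look('L0'); print(proj(load('L0'),[mpt(s,0,y,.039) for y in (.07,0,-.07)]))
pick((.4846,.449)); o=get_obs();print(o['gripper_width'],o['time_s'])
look('L1')
a=[cv2.imread(f'pics/{f}.png') for f in ['L0','L1']]; cv2.imwrite('pics/L01.png',cv2.resize(np.hstack(a),(800,300),interpolation=cv2.INTER_AREA))
E
```

```text
[[457.01961894 133.79587838]]
[[353.81485061  87.25033735]
 [290.48736784 136.26370864]
 [231.07927628 182.24360114]]
w 0.03499781255476886 69.27596747875214 [0.4850633  0.44958761 0.1060179 ] [-0.69964517 -0.59529502  5.57111121]
lift [ 0.66763139 -0.97609894 -1.48176083]
out [ 0.20154487 -0.46132936 -1.31073026]
0.03517492489968311 22.1
```

View pics/L01.png

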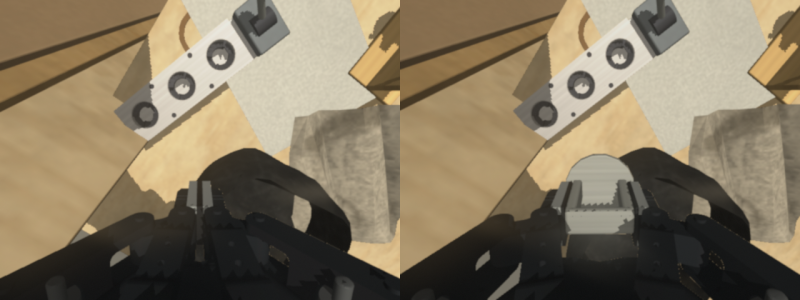

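Plug A is held upright in L1, and the manifold looks unmoved (ports at the same pixels in both halves). I'll check that by template matching, then insert at port 3 under force control.

```bash
cat >> h.py <<'E'
def track(fn,s,ys=(.07,0,-.07)):
    a=cv2.imread('pics/L0.png');b=cv2.imread(f'pics/{fn}.png');c=load('L0');d=load(fn);W=[];U=[]
    for y in ys:
        u=np.round(proj(c,mpt(s,0,y,.039))[0]).astype(int);x0,y0=u-28
        T=a[max(y0,0):u[1]+28,max(x0,0):u[0]+28]; lo=np.maximum(u-28-60,0)
        r=cv2.matchTemplate(b[lo[1]:u[1]+88,lo[0]:u[0]+88],T,cv2.TM_CCOEFF_NORMED); _,m,_,l=cv2.minMaxLoc(r)
        dl=np.array(l)+lo-[max(x0,0),max(y0,0)]; print('track',y,dl,round(m,3)); W.append((0,y)); U.append(proj(c,mpt(s,0,y,.039))[0]+dl)
    W=np.array(W);U=np.array(U)
    P=lambda z:np.c_[W@rot2(z[2]).T+z[:2],[.039]*len(W)]
    z=least_squares(lambda z:(proj(d,P(z))-U).ravel(),s).x; print('s',s,'->',z); return z
OFF=.029
class Scr:
    def __init__(k,s,py,y0): k.s=s;k.py=py;k.yaw=y0;k.c=.045
    def go(k,v=.05):
        bot.servo_line(mpt(k.s,0,k.py,.039+OFF+k.c),q(k.s[2]+np.pi+k.yaw),velocity=v)
    def f(k):
        o=get_obs(); d=o['wrist_force']-k.f0; return d[2],np.hypot(d[0],d[1]),o['ft_torque'][2]-k.t0,o['position'][2]-.039-OFF
    def seek(k,lo=2,hi=6,dz=.0008,floor=-.004,n=12):
        for _ in range(n):
            f=k.f()
            if f[0]<lo and k.c>floor: k.c-=dz
            elif f[0]>hi: k.c+=dz/2
            else: break
            k.go()
        return k.f()
    def show(k,t): print(t,'yaw %.2f c %.4f'%(k.yaw,k.c),np.round(k.f(),4),round(get_obs()['time_s'],1))
E
python3 - <<'E'
from h import *
s0=np.load('s.npy'); z=track('L1',s0)
s=z if np.abs(z-s0)[:2].max()>.003 else s0; np.save('s1.npy',s)
k=Scr(s,-.07,-.8)
bot.reach(mpt(s,0,-.07,.2),q(s[2]+np.pi-.8)); k.go(.15); bot.dwell(.2)
o=get_obs();k.f0=o['wrist_force'];k.t0=o['ft_torque'][2]; k.show('above')
while k.c>.004:
    k.c-=.0015; k.go(.06); f=k.f()
    if f[0]>4 or f[1]>8: break
    if k.c<.028: k.show('d')
k.show('contact'); np.save('f0.npy',np.r_[k.f0,k.t0,k.c])
E
```

```text
track 0.07 [-1 -1] 0.999
track 0 [-1 -1] 0.999
track -0.07 [-1 -1] 0.995
s [0.49846 0.0328  0.1905 ] -> [0.49862263 0.03278025 0.19068375]
above yaw -0.80 c 0.0450 [0.    0.    0.    0.046] 25.4
d yaw -0.80 c 0.0270 [-0.9059  1.4992 -0.0217  0.0269] 28.4
d yaw -0.80 c 0.0255 [0.5323 0.7644 0.0264 0.0254] 28.6
d yaw -0.80 c 0.0240 [-0.9148  0.7328  0.0868  0.0239] 28.9
d yaw -0.80 c 0.0225 [0.1986 1.4586 0.0495 0.0224] 29.1
d yaw -0.80 c 0.0210 [-1.3585  0.6977  0.0039  0.0209] 29.4
d yaw -0.80 c 0.0195 [ 0.2326  0.1911 -0.0105  0.0195] 29.6
d yaw -0.80 c 0.0180 [-0.9965  1.5465 -0.0381  0.018 ] 29.9
d yaw -0.80 c 0.0165 [-0.8911  3.8446  0.0082  0.0165] 30.1
d yaw -0.80 c 0.0150 [0.0054 4.1097 0.0704 0.0151] 30.4
contact yaw -0.80 c 0.0135 [4.4404 4.1672 0.0338 0.0139] 30.6
```

```bash
cat >> h.py <<'E'
def back(k,yend=.05):
    dropped=False
    while k.yaw<1.3:
        k.yaw+=.1; k.go(); f=k.seek(); k.show('ccw')
        if f[3]<.0062 and k.yaw>=yend: return True
        if abs(f[2])>.8 or f[1]>25: print('stop'); return False
    return False
E
python3 - <<'E'
from h import *
s=np.load('s1.npy');v=np.load('f0.npy');k=Scr(s,-.07,-.8);k.f0=v[:3];k.t0=v[3];k.c=v[4]
print(back(k)); np.save('st.npy',[k.yaw,k.c])
E
```

```text
ccw yaw -0.70 c 0.0143 [2.5824 4.7763 0.0071 0.0144] 31.4
ccw yaw -0.60 c 0.0143 [ 2.3278e+00  5.1784e+00 -3.5000e-03  1.4300e-02] 31.6
ccw yaw -0.50 c 0.0143 [3.6747 5.2227 0.0618 0.0143] 31.9
ccw yaw -0.40 c 0.0143 [2.9802 4.9993 0.0815 0.0143] 32.1
ccw yaw -0.30 c 0.0047 [5.9154e+00 3.9206e+00 5.2900e-02 4.9000e-03] 35.4
ccw yaw -0.20 c 0.0047 [5.3328e+00 5.0464e+00 2.4200e-02 4.9000e-03] 36.4
ccw yaw -0.10 c 0.0051 [2.4184e+00 6.1315e+00 1.5300e-02 5.0000e-03] 36.9
ccw yaw -0.00 c 0.0051 [3.6212e+00 5.4019e+00 5.6300e-02 5.0000e-03] 37.1
ccw yaw 0.10 c 0.0051 [3.0415e+00 6.4749e+00 5.1800e-02 5.0000e-03] 39.6
True
```

```bash
cat >> h.py <<'E'
def screw(k,yend=-1.78):
    while k.yaw>yend:
        k.yaw-=.1; 
        if -1.6<k.yaw<-.5: k.c-=.0005
        k.go(); f=k.seek(lo=1.5,hi=7,dz=.0006,n=6)
        if k.yaw<-.4: k.show('cw')
        if abs(f[2])>1.5 or f[1]>30: print('stop'); break
def release(k):
    hand.move_gripper(.055); bot.dwell(.1); k.show('rel')
    p=get_obs()['position'].copy(); p[2]=.24; bot.servo_line(p,velocity=.15)
E
python3 - <<'E'
from h import *
s=np.load('s1.npy');v=np.load('f0.npy');st=np.load('st.npy');k=Scr(s,-.07,st[0]);k.f0=v[:3];k.t0=v[3];k.c=st[1]
screw(k); np.save('st.npy',[k.yaw,k.c])
E
```

```text
cw yaw -0.40 c 0.0051 [3.5995e+00 5.9472e+00 3.1900e-02 5.0000e-03] 40.9
cw yaw -0.50 c 0.0049 [ 4.6175e+00  5.7747e+00 -8.9000e-03  4.8000e-03] 41.4
cw yaw -0.60 c 0.0047 [ 4.5770e+00  7.1245e+00 -4.0800e-02  4.7000e-03] 41.9
cw yaw -0.70 c 0.0045 [ 5.5527e+00  5.2859e+00 -0.0000e+00  4.6000e-03] 42.4
cw yaw -0.80 c 0.0040 [5.0158e+00 6.6594e+00 2.7500e-02 4.0000e-03] 42.6
cw yaw -0.90 c 0.0035 [ 5.7304e+00  7.0487e+00 -6.1800e-02  3.6000e-03] 42.9
cw yaw -1.00 c 0.0030 [6.7360e+00 6.4886e+00 1.0600e-02 3.1000e-03] 43.1
cw yaw -1.10 c 0.0025 [ 5.4799e+00  6.0067e+00 -6.5000e-02  2.5000e-03] 43.4
cw yaw -1.20 c 0.0020 [ 5.3217e+00  7.1155e+00 -8.1000e-02  2.0000e-03] 43.6
cw yaw -1.30 c 0.0015 [5.4526e+00 7.8842e+00 7.1000e-03 1.5000e-03] 43.9
cw yaw -1.40 c 0.0010 [ 5.9123e+00  6.8980e+00 -7.1000e-02  1.0000e-03] 44.1
cw yaw -1.50 c 0.0005 [ 5.1987e+00  6.9467e+00 -1.1440e-01  4.0000e-04] 44.4
cw yaw -1.60 c 0.0005 [4.1000e+00 8.0041e+00 4.8000e-02 3.0000e-04] 44.6
cw yaw -1.70 c 0.0005 [4.0050e+00 7.7113e+00 9.8200e-02 2.0000e-04] 44.9
cw yaw -1.80 c 0.0005 [4.7975e+00 7.8739e+00 4.4600e-02 2.0000e-04] 45.1
```

```bash
python3 - <<'E'
from h import *
s=np.load('s1.npy');v=np.load('f0.npy');st=np.load('st.npy');k=Scr(s,-.07,st[0]);k.f0=v[:3];k.t0=v[3];k.c=st[1]
release(k); look('L2'); pick((.525,.3743)); look('L3'); print(get_obs()['gripper_width'])
for f in ('L2','L3'): z=track(f,np.load('s.npy'),(.07,0))
np.save('s2.npy',z)
a=[cv2.imread(f'pics/{f}.png') for f in ['L2','L3']]; cv2.imwrite('pics/L23.png',cv2.resize(np.hstack(a),(800,300),interpolation=cv2.INTER_AREA)); print(get_obs()['time_s'])
E
```

```text
rel yaw -1.80 c 0.0005 [4.588e-01 7.370e-01 6.870e-02 2.000e-04] 45.5
w 0.0357019810984529 69.25380885601044 [0.52550717 0.37478534 0.10599542] [-2.18279714 -0.53922581  5.87279947]
lift [-1.44379505  0.74836694 -2.29080673]
out [-1.04026493 -0.06553983 -2.12949576]
0.03510987775969566
track 0.07 [ 0 -2] 0.996
track 0 [ 0 -1] 0.996
s [0.49846 0.0328  0.1905 ] -> [0.4986839  0.03276549 0.19796312]
track 0.07 [-1 -1] 0.999
track 0 [-1 -1] 0.999
s [0.49846 0.0328  0.1905 ] -> [0.49853841 0.0329329  0.19104711]
54.5583
```

View pics/L23.png

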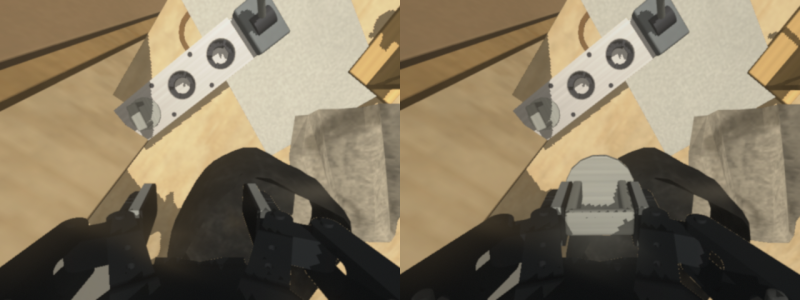

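Plug A is seated in port 3 (bottom left port), plug B is in the gripper, and the manifold hasn't moved. Next, plug B into port 2.

```bash
python3 - <<'E'
from h import *
s=np.load('s.npy'); k=Scr(s,0,-.8)
bot.reach(mpt(s,0,0,.2),q(s[2]+np.pi-.8)); k.go(.15); bot.dwell(.2)
o=get_obs();k.f0=o['wrist_force'];k.t0=o['ft_torque'][2]
while k.c>.004:
    k.c-=.0015; k.go(.06); f=k.f()
    if f[0]>4 or f[1]>12: break
k.show('contact')
if .005<k.c<.0165 and back(k):
    screw(k)
np.save('f0.npy',np.r_[k.f0,k.t0]);np.save('st.npy',[k.yaw,k.c])
E
```

```text
contact yaw -0.80 c 0.0120 [1.8548e+01 5.1583e+00 7.0000e-04 1.3200e-02] 61.5
ccw yaw -0.70 c 0.0136 [ 5.2622  1.7689 -0.0205  0.014 ] 62.7
ccw yaw -0.60 c 0.0144 [2.7882 1.7932 0.0299 0.0144] 63.5
ccw yaw -0.50 c 0.0144 [2.8058 0.5504 0.0274 0.0143] 63.7
ccw yaw -0.40 c 0.0136 [ 2.0666  0.3753 -0.0394  0.0135] 64.2
ccw yaw -0.30 c 0.0048 [2.2943 1.2002 0.0512 0.005 ] 67.2
ccw yaw -0.20 c 0.0048 [2.2926 0.9807 0.0443 0.005 ] 67.5
ccw yaw -0.10 c 0.0048 [2.2379 0.9221 0.0112 0.005 ] 67.7
ccw yaw -0.00 c 0.0048 [4.8035 1.242  0.0577 0.0049] 68.0
ccw yaw 0.10 c 0.0048 [4.872  1.4762 0.0841 0.0049] 68.2
cw yaw -0.40 c 0.0048 [ 4.5405  1.4897 -0.0157  0.0049] 69.5
cw yaw -0.50 c 0.0046 [6.8353e+00 2.5990e-01 4.6000e-03 4.8000e-03] 70.0
cw yaw -0.60 c 0.0047 [5.3678e+00 1.9340e-01 4.4600e-02 4.7000e-03] 70.7
cw yaw -0.70 c 0.0042 [5.9542e+00 1.4672e+00 4.7600e-02 4.3000e-03] 71.0
cw yaw -0.80 c 0.0037 [ 6.5823e+00  1.1078e+00 -3.7600e-02  3.8000e-03] 71.2
cw yaw -0.90 c 0.0032 [ 5.8752e+00  5.6640e-01 -6.5400e-02  3.3000e-03] 71.5
cw yaw -1.00 c 0.0027 [ 4.6590e+00  2.1717e+00 -5.2900e-02  2.8000e-03] 71.7
cw yaw -1.10 c 0.0022 [ 5.1857e+00  2.1605e+00 -5.6000e-03  2.3000e-03] 72.0
cw yaw -1.20 c 0.0017 [ 4.8108e+00  2.4488e+00 -8.7200e-02  1.8000e-03] 72.2
cw yaw -1.30 c 0.0012 [ 6.3488e+00  2.3791e+00 -2.2100e-02  1.3000e-03] 72.5
cw yaw -1.40 c 0.0007 [ 6.1600e+00  3.2656e+00 -1.0320e-01  8.0000e-04] 72.7
cw yaw -1.50 c 0.0002 [ 6.4672e+00  2.5291e+00 -4.1700e-02  3.0000e-04] 73.0
cw yaw -1.60 c 0.0002 [ 5.5162e+00  8.4920e-01 -1.0760e-01  1.0000e-04] 73.2
cw yaw -1.70 c 0.0002 [ 5.6504e+00  5.6770e-01 -2.8400e-02  1.0000e-04] 73.5
cw yaw -1.80 c 0.0002 [ 6.1375e+00  6.2320e-01 -1.3000e-02  1.0000e-04] 73.7
```

```bash
python3 - <<'E'
from h import *
s=np.load('s.npy');v=np.load('f0.npy');st=np.load('st.npy');k=Scr(s,0,st[0]);k.f0=v[:3];k.t0=v[3];k.c=st[1]
release(k); look('L4'); b=cv2.imread('pics/L4.png')
hand.move_gripper(.0,20); bot.reach((.52,-.03,.20),q(2.7)); bot.dwell(.2); snap('wrist','L5'); snap('top','top5')
track('L4',s,(.07,))
a=[cv2.resize(b[20:260,150:470],(400,300)),cv2.resize(cv2.imread('pics/L5.png'),(400,300)),cv2.resize(cv2.imread('pics/top5.png')[150:300,200:400],(400,300)),cv2.resize(cv2.imread('pics/L5.png')[60:300,160:480],(400,300))]
cv2.imwrite('pics/chk.png',np.vstack([np.hstack(a[:2]),np.hstack(a[2:])]))
E
```

```text
rel yaw -1.80 c 0.0002 [1.8770e-01 1.4496e+00 3.3100e-02 1.0000e-04] 74.2
track 0.07 [ 0 -1] 0.994
s [0.49846 0.0328  0.1905 ] -> [0.49888218 0.03282823 0.19047061]
```

View pics/chk.png

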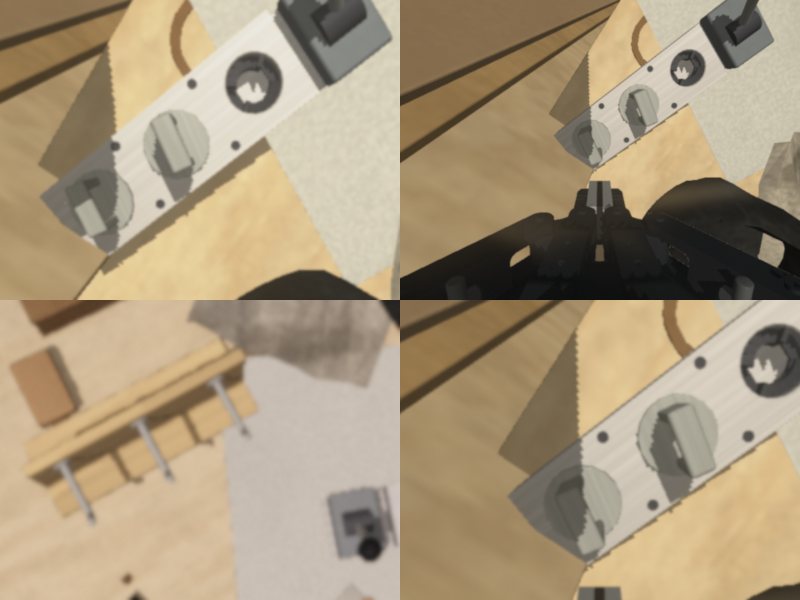

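Both plugs sit flat on the face in ports 2 and 3. All three hooks are empty and the lever is still at off. Now I'll push it to on.

```bash
python3 - <<'E'
from h import *
s=np.load('s.npy'); push_lever(s,False)
bot.reach((.575,.025,.30),q(2.7)); bot.dwell(.3); snap('wrist','E1'); c=load('E1')
print(proj(c,mpt(s,.0312,.141,.091)),get_obs()['time_s']); cv2.imwrite('pics/e1.png',cv2.resize(cv2.imread('pics/E1.png'),(400,300)))
E
```

```text
end x -0.010000000000000078 [0.47818785 0.17232657 0.09136626] [np.float64(0.9), np.float64(0.5), np.float64(-0.4), np.float64(0.6), np.float64(1.3), np.float64(0.3), np.float64(1.1), np.float64(1.0), np.float64(-0.1), np.float64(1.2), np.float64(-0.0), np.float64(0.6), np.float64(1.0), np.float64(0.7), np.float64(1.1), np.float64(0.5), np.float64(0.5), np.float64(-0.2), np.float64(0.4), np.float64(0.6), np.float64(0.2), np.float64(-0.9), np.float64(1.0), np.float64(0.8), np.float64(-0.2), np.float64(0.5), np.float64(-0.3), np.float64(5.5), np.float64(13.1)]
[[449.40244353  60.73472577]] 89.6167
```

View pics/e1.png

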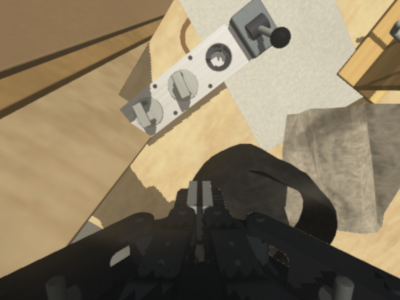

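The ball is at (448,59) against a predicted (449,61), so the lever is fully on. The plugs are still home and the robot is clear.

```bash
python3 -c "
from h import *
print(hand_in())"
```

```text
the job is handed in; nothing more can be done
None
```

The job is handed in: I pushed the lever to off, screwed both plugs on the rack (the third was absent) fully home in ports 2 and 3, and then pushed the lever back to on, with the bottle left alone, in about 90 s of robot time.

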